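# Open the sequence-locked giveaway box

## Task

Unlock the grey giveaway box on the sign-in table and open it: push all three red-knobbed levers fully over, away from their starting side, then slide the orange hatch fully open to bare the pens. The levers are interlocked and the order differs each time: only one of them is free at a time, so push with closed fingers and feel for it, backing off at once when a lever resists; never grip a lever and never load one with more than 30 N. Leave everything else on the table and on the box where it is.

Things in the scene. Friction and masses are not known exactly. Their poses are not given: they have to be found in the camera images.
- giveaway_box: grey steel box, fixed, 260 (x) x 400 (y) x 110 mm high; origin at the centre of its underside, z up, x from the lever side to the hatch side (away from the robot at yaw 0), y to the left. Three levers stand in a row on its top, hinged at x = -60 mm, y = +80, 0, -80 mm, 105 mm above the table; behind them is the sliding hatch
- lever_left (a joint): left lever (y = +80), rad: 0 = leaning 0.5 rad to the box's -x (start: 0 to 0.05), 0.5 upright, 1.0 = end stop, leaning 0.5 rad to +x. Hinge along box y. Steel stick 12 mm thick, 80 mm from hinge to centre of a red ball 28 mm across. Stays where left. Free, it needs 1 to 4 N at the ball all the way, up to a hard end stop
- lever_mid (a joint): middle lever (y = 0), same form and values as lever_left. For all three: a locked lever gives 2 to 8 mm at the ball and then stops dead, so probe slowly (about 30 mm/s, stop at 8 N). Throwing the free one beyond about 0.75 unlocks the next; which is first, second and third is hidden and drawn anew each time
- lever_right (a joint): right lever (y = -80 mm), same form, values and behaviour as lever_left and lever_mid; more than 30 N of pushing or squeezing on any lever spoils the job, so do not grip them; below 0.8 a lever does not count as thrown
- lever_left_knob (a point): centre of the left lever's red ball, 28 mm across; about 175 mm above the table at either end of the throw, 185 mm when upright
- lever_mid_knob (a point): centre of the middle lever's red ball, 28 mm across, as lever_left_knob
- lever_right_knob (a point): centre of the right lever's red ball, 28 mm across, as lever_left_knob
- hatch (a joint): travel of the orange hatch, m: 0 = shut over the pen well, 0.13 = fully open at its end stop; it slides to +y of the box (left) against about 1.5 N of friction and stays where left; it is bolted (gives about 3 mm) until all three levers are thrown; open beyond 0.112 counts
- hatch_grip (a point): centre of the hatch's upright black grip fin, 40 (x) x 12 (y) x 50 mm (z) in box axes; its top is 165 mm above the table, its foot 115 mm; shut, it stands at x = +70, y = -80 mm of the box
- cards: loose stack of white cards, 55 x 45 x 30 mm, on the box's top near x = -80, y = +165 mm; origin under its centre; leave alone
- pen_deck: loose red and silver pen, 140 x 11 mm, lying along x on the box's top near x = -30, y = -176 mm; origin under its centre; leave alone
- pen_one: loose pen, 140 x 11 mm, on the table to the right; origin under its centre; leave alone
- bottle: standing water bottle, 64 mm across, 200 mm high, left of the box; origin under its centre; leave alone
- stapler: red stapler, 130 x 36 x 48 mm, on the left; origin under its centre; leave alone

How it is judged (in metres and radians):
On the way:
1. all three levers are thrown over (value of joint each of lever_left, lever_mid, lever_right above 0.8 rad), for 0.2 s.
At the end, for the whole second after the job is handed in: All three levers stand thrown over (beyond 0.8 of their 1.0 rad) and the hatch is open by more than 112 of its 130 mm (all of step 1 and value of joint hatch above 0.112 m); the robot touches nothing.
It fails at once if a lever is gripped or pushed with more than 30 N (contact force between any of the arm, the fingers and lever_left above 30 N or contact force between any of the arm, the fingers and lever_mid above 30 N or contact force between any of the arm, the fingers and lever_right above 30 N).
It fails at once if a loose thing lying on the table or on the box is moved by more than 30 mm (distance of any of cards, pen_deck, bottle, stapler, pen_one from where it was at the start of the episode above 0.03 m).
It also fails if it takes over 72 s, if anything falls off the work surface, if the arm or the gripper's body presses on something with over 40 N, if the wrist force passes 120 N, or if a joint passes its speed limit or range.

## Robot

A 6-joint arm with a two-finger parallel gripper is mounted at the origin on the work surface. World frame = base frame: x ahead of the robot, y to its left, z up, the work surface at z = 0. Lengths are in mm, angles in rad, forces in N, time in s.
With the tool pointing down it reaches from about 350 to 975 mm from the base axis. Payload 7.1 kg.
Tool frame: the origin (TCP) lies at the centre of the arm's flange, where the gripper is bolted on; the fingertips stand 182 mm ahead of it and the grasp point (between the pads) lies 163 mm ahead of it; z points along the fingers, y is the line along which they close (so a half turn about z gives the same grasp; the last joint's range is limited). The gripper opens to 88 mm and grips with 3 to 60 N. Pads are 20 mm wide; open, the fingers measure 115 mm over their backs; the gripper's body (75 mm by 178 mm) begins 61 mm behind the grasp point.
Start: joints at [1.314, 0.423, 1.63, -0, 1.089, -0.019], TCP at [147.197, 607.404, 404.675] pointing down, gripper open.
Joint ranges: [-3, 3], [-0.9, 2.11], [0.09, 2.58], [-1.31, 4.45], [0.11, 2.69], [-2.54, 2.54]. Speed limits (rad/s): [2.39, 2.39, 3.01, 3.14, 3.14, 3.14].

## Interface

Orientations are given as a rotation vector (axis times angle).
In Python, from workcell import readout, get_image, ctrl gives the robot as it stands.
- The arm moves only by the tool step_arm, never from a script. Its argument "targets" is a list that holds one entry, the list of rows, each a list of 7 numbers: the shift along the world's x, y, z as a fraction of full scale, then the turn, a rotation vector about the world's x, y, z as a fraction of full scale, then the opening, from 0 (shut) to 1 (fully open). In form: [[[dx, dy, dz, wx, wy, wz, claw], ...]]. A call has exactly 5 rows; each row shifts and turns the commanded pose from where the row before left it; what a row does not reach is not made up. Full scale, the value 1, is 0.05 m for a shift and 4 degrees for a turn. A row lasts 1/8 s, in which the tool goes at most 62.5 mm and 10.7 degrees, less where a joint would pass 70% of its speed; a pose out of reach is approached as far as the arm can. A call with a number of a shift or a turn outside -1 to 1 is refused whole. A call with a gripper value outside its range is refused whole. The fingers move at their own pace and stop on an object; the grip force is fixed at half the most. Time passes only in rows, so rows that do not move let the fingers close, or fill a call up. It gives the time, the measured TCP pose, the force, the opening and the grip force at its end, in the units of the state.
- readout.get_obs(): the state, without advancing time (a new reading comes with each control period).
- get_image(name): name is "scene" or "top" or "wrist"; returns a dict with "pixels" (420x560x3 uint8, red, green, blue), "intrinsics" (3x3 intrinsics, pixels), "extrinsics" (4x4, takes a point from world to camera coordinates). Camera axes: x right, y down, z forward; pixel columns grow to the right and rows downward; lengths in mm; the calibration is good to about 2 mm. A picture is of the moment at which its call begins. There is no depth.
- ctrl.close_job(): hands the job in; it is judged then, once.
The state is a dict: "t": time; "qpos": joint angles; "qvel": joint speeds; "joint_torque": joint torques, N m; "ee_pos": TCP position; "orientation": TCP orientation; "ft_force": force on the tool from outside, world axes, zero at the start; "moment": the same for the moment, N m; "width": finger opening in mm; "grasp_force": force on a finger pad.
Only numpy, scipy, OpenCV 4.12 (cv2) and the standard library are available. Lean on these libraries where they do the work, as an engineer would, in place of code of your own. Each camera call takes 0.05 s, during which the arm holds its last target. There are 200 camera calls.

## Working session

There is one attempt and no reset: what is moved stays moved. The work goes in short steps, Python scripts to look and compute and a tool call to move; the robot and the scene stay as the last step left them, time stands still between calls to the robot, and variables do not carry over. Pictures are saved under pics/ and viewed, at most 10 in all, crops included, and the job is handed in when it is done.

Besides the shell and the picture viewer there is one more tool, called after "Request:" as a command line: name --argument value ..., lists and objects as JSON in quotes. step_arm: Moves the arm, as the interface text tells. Shift numbers are shares of 0.05 m and turn numbers shares of 4 degrees, none past 1 either way. Its arguments: {"type":"object","properties":{"targets":{"type":"array"}},"required":["targets"]}

```bash
mkdir -p pics
cat > h.py <<'E'
import numpy as np, cv2
from workcell import readout,get_image,ctrl
def snap(n,f):
    d=get_image(n); cv2.imwrite('pics/'+f,np.ascontiguousarray(d['pixels'][:,:,::-1])); np.savez('pics/'+f+'.npz',K=d['intrinsics'],E=d['extrinsics'],p=d['pixels']); return d
def ray(d,u,v,z):
    K=np.array(d['K']);E=np.array(d['E']);R=E[:3,:3];c=-R.T@E[:3,3]
    r=R.T@np.linalg.inv(K)@np.array([u,v,1.]); return c+r*(z-c[2])/r[2]
def red(d,z,lo=40):
    p=cv2.cvtColor(d['p'],cv2.COLOR_RGB2HSV); m=(((p[...,0]<5)|(p[...,0]>174))&(p[...,1]>150)&(p[...,2]>70)).astype(np.uint8)
    n,l,s,c=cv2.connectedComponentsWithStats(m)
    for i in range(1,n):
        if s[i,4]>lo: print(c[i].round(1),s[i],ray(d,*c[i],z).round(1))
E
python3 - <<'E'
from h import *
o=readout.get_obs();print(o['t'],o['ee_pos'],o['orientation'],o['ft_force'],o['width'])
for n in('top','scene'):
    snap(n,n+'0.png'); red(np.load('pics/'+n+'0.png.npz'),175)
cv2.imwrite('pics/both.png',cv2.resize(np.hstack([cv2.imread('pics/top0.png'),cv2.imread('pics/scene0.png')]),(800,300)))
E
```

```text
0.0 [147.14483784 607.14595176 403.92556729] [-3.72656439e-01 -3.11921469e+00  2.32545834e-03] [-0.55435568  0.60221855 -0.09421633] 87.98711422592281
[296.5 260. ] [     0     43    560    377 135245] [442.7 -24.6 175. ]
[456.4 124.9] [430  98  54  53 405] [ 723.9 -372.3  175. ]
[361.4 205.6] [358 192   8  28 125] [ 554.4 -164.   175. ]
[327.4 253.1] [322 247  12  13 123] [455.8 -89.6 175. ]
[289.6 257.6] [284 252  12  12 120] [447.8 -10.2 175. ]
[251.4 260.9] [246 255  12  13 124] [442.4  69.9 175. ]
[276.1 219.3] [     0      0    560    420 130999] [641.7 -32.2 175. ]
[504.2  13.3] [488  11  30   5  93] [-103.4  763.8  175. ]
[207.3 212.4] [204 202   8  22  91] [ 605.4 -170.7  175. ]
[ 80. 341.] [ 46 308  70  63 598] [ 866.1 -388.6  175. ]
```

View pics/top0.png

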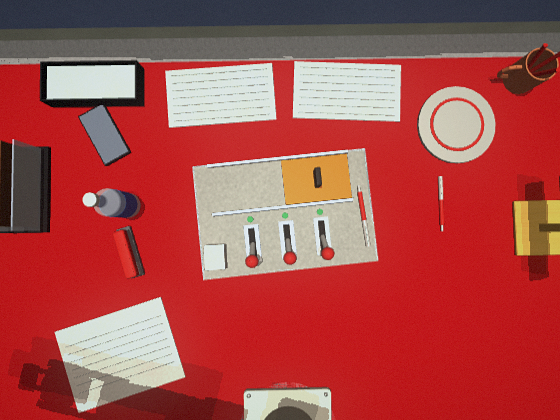

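View pics/scene0.png

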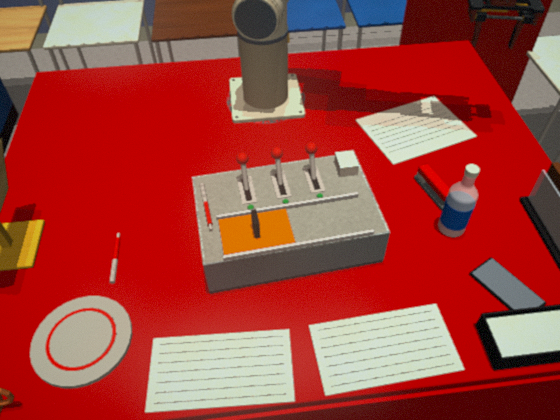

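Top view: the red knobs are at pixels (251,261), (290,258) and (327,253). At z = 175 these lie 80 mm apart, as they should. Box yaw is about +4.8°, and the black fin is at (317,177) on the hatch. I'm approaching the left lever first.

Request:
step_arm --targets '[[[0.5,-1,0,0,0,0.46,0],[0.5,-1,0,0,0,0.46,0],[0.5,-1,0,0,0,0.46,0],[0.5,-1,0,0,0,0.46,0],[0.5,-1,0,0,0,0.46,0]]]'

```text
t: 0.72
ee_pos: [272.6, 355.7, 404.5]
orientation: [-0.119, -3.139, 0.0]
ft_force: [0.1, -0.2, 0.2]
width: 41.2
grasp_force: 0.0
```

Request:
step_arm --targets '[[[0.5,-1,0,0,0,0.46,0],[0.5,-1,0,0,0,0.46,0],[0.5,-1,0,0,0,0.46,0],[0.5,-1,0,0,0,0.46,0],[0.5,-0.8,0,0,0,0.46,0]]]'

```text
t: 1.35
ee_pos: [397.5, 115.5, 404.7]
orientation: [0.131, -3.139, 0.0]
ft_force: [0.3, -0.2, 0.3]
width: 0.6
grasp_force: 0.0
```

Run:
```python
from h import *
from scipy.spatial.transform import Rotation as R
o=readout.get_obs();print(o['t'],o['ee_pos'],R.from_rotvec(o['orientation']).as_matrix()[:,1:],o['ft_force'],o['width'])
for n in('top','scene'):
    d=np.load(f'pics/{n}0.png.npz')
    a=.084;B=lambda x,y,z:np.array([545.9+x*np.cos(a)-y*np.sin(a),-2+x*np.sin(a)+y*np.cos(a),z])
    for q in[(70,-80,165),(-130,200,110),(130,-200,110),(130,200,110),(-98.4,80,175),(-98.4,-80,175)]:
        p=d['E'][:3]@np.r_[B(*q),1];p=d['K']@p;print(n,q,B(*q).round(),(p[:2]/p[2]).round(1))
```

```text
1.35 [397.5142205  115.45363298 404.67431316] [[-8.35488049e-02 -4.82439031e-05]
 [ 9.96503686e-01 -3.36810408e-05]
 [-2.95325610e-05 -9.99999998e-01]] [ 0.32641121 -0.16095824  0.30279089] 0.6000515805680116
top (70, -80, 165) [622. -76. 165.] [318.6 175.1]
top (-130, 200, 110) [400. 186. 110.] [202.4 278.5]
top (130, -200, 110) [ 692. -190.  110.] [365.3 147.4]
top (130, 200, 110) [659. 208. 110.] [192.1 164.8]
top (-98.4, 80, 175) [441.  69. 175.] [251.7 261.6]
top (-98.4, -80, 175) [455. -90. 175.] [327.5 253.7]
scene (70, -80, 165) [622. -76. 165.] [254.2 217.3]
scene (-130, 200, 110) [400. 186. 110.] [354.1 153.3]
scene (130, -200, 110) [ 692. -190.  110.] [202.3 266.2]
scene (130, 200, 110) [659. 208. 110.] [389.5 234. ]
scene (-98.4, 80, 175) [441.  69. 175.] [310.7 149. ]
scene (-98.4, -80, 175) [455. -90. 175.] [242. 159.]
```

Request:
step_arm --targets '[[[0.12,-0.98,0,0,0,0,0],[0,0,-0.6,0,0,0,0],[0,0,-0.55,0,0,0,0],[0.1,0.01,0,0,0,0,0],[0.08,0.01,0,0,0,0,0]]]'

```text
t: 1.98
ee_pos: [413.0, 69.6, 347.9]
orientation: [-0.131, 3.138, 0.0]
ft_force: [0.4, 0.6, 0.8]
width: 0.4
grasp_force: 0.0
```

Request:
step_arm --targets '[[[0.02,0,0,0,0,0,0],[0.02,0,0,0,0,0,0],[0.02,0,0,0,0,0,0],[0.02,0,0,0,0,0,0],[0.02,0,0,0,0,0,0]]]'

```text
t: 2.6
ee_pos: [417.0, 69.4, 347.1]
orientation: [0.131, -3.138, 0.0]
ft_force: [-2.0, -0.4, 1.9]
width: 0.1
grasp_force: 1.3
```

Request:
step_arm --targets '[[[0.02,0,0,0,0,0,0],[0.02,0,0,0,0,0,0],[0.02,0,0,0,0,0,0],[0,0,0,0,0,0,0],[0,0,0,0,0,0,0]]]'

```text
t: 3.22
ee_pos: [420.2, 69.4, 347.2]
orientation: [-0.131, 3.139, -0.0]
ft_force: [-2.9, -0.4, 1.5]
width: 0.3
grasp_force: 1.3
```

Request:
step_arm --targets '[[[0.02,0,0,0,0,0,0],[0.02,0,0,0,0,0,0],[0.02,0,0,0,0,0,0],[0,0,0,0,0,0,0],[0,0,0,0,0,0,0]]]'

```text
t: 3.85
ee_pos: [423.3, 69.4, 347.2]
orientation: [-0.131, 3.138, 0.0]
ft_force: [-1.5, -1.7, 0.9]
width: 0.3
grasp_force: 0.8
```

Request:
step_arm --targets '[[[0.02,0.002,0,0,0,0,0],[0.02,0.002,0,0,0,0,0],[0.02,0.002,0,0,0,0,0],[0.02,0.002,0,0,0,0,0],[0,0,0,0,0,0,0]]]'

```text
t: 4.47
ee_pos: [427.4, 69.8, 347.2]
orientation: [-0.131, 3.138, 0.0]
ft_force: [-2.2, -0.5, 1.6]
width: 0.4
grasp_force: 0.9
```

Request:
step_arm --targets '[[[0.02,0.002,0,0,0,0,0],[0.02,0.002,0,0,0,0,0],[0.02,0.002,0,0,0,0,0],[0.04,0.003,0,0,0,0,0],[0.04,0.003,0,0,0,0,0]]]'

```text
t: 5.1
ee_pos: [434.4, 70.4, 347.2]
orientation: [-0.131, 3.139, 0.0]
ft_force: [-2.5, -0.1, 2.0]
width: 0.8
grasp_force: 1.0
```

Left is free, so I'll throw it.

Request:
step_arm --targets '[[[0.1,0.008,0,0,0,0,0],[0.1,0.008,0,0,0,0,0],[0.1,0.008,0,0,0,0,0],[0.1,0.008,0,0,0,0,0],[0.1,0.008,0,0,0,0,0]]]'

```text
t: 5.72
ee_pos: [459.5, 72.4, 347.1]
orientation: [0.131, -3.139, 0.0]
ft_force: [-2.6, 0.0, 1.7]
width: 0.5
grasp_force: 1.2
```

Request:
step_arm --targets '[[[0.1,0.008,0,0,0,0,0],[0.1,0.008,0,0,0,0,0],[0.1,0.008,0,0,0,0,0],[0.08,0.006,0,0,0,0,0],[0.06,0.005,0,0,0,0,0]]]'

```text
t: 6.35
ee_pos: [481.3, 74.1, 346.9]
orientation: [0.131, -3.138, 0.0]
ft_force: [-2.3, -0.1, -2.0]
width: 0.4
grasp_force: 1.2
```

Request:
step_arm --targets '[[[0.06,0.005,0,0,0,0,0],[0.04,0.003,0,0,0,0,0],[0.02,0.002,0,0,0,0,0],[0.02,0.002,0,0,0,0,0],[0,0,0,0,0,0,0]]]'

```text
t: 6.98
ee_pos: [488.3, 74.7, 347.2]
orientation: [-0.131, 3.139, -0.0]
ft_force: [-1.3, -0.2, -1.4]
width: 0.6
grasp_force: 1.0
```

Request:
step_arm --targets '[[[-0.8,-0.067,0,0,0,0,0],[-0.76,-0.064,0,0,0,0,0],[0.07,-0.8,0,0,0,0,0],[0.07,-0.8,0,0,0,0,0],[0,0,0,0,0,0,0]]]'

```text
t: 7.6
ee_pos: [418.0, -13.4, 347.9]
orientation: [-0.126, 3.136, -0.001]
ft_force: [-0.5, -0.3, -0.6]
width: 0.3
grasp_force: 0.0
```

Request:
step_arm --targets '[[[0.04,0,0,0,0,0,0],[0.02,0,0,0,0,0,0],[0.02,0,0,0,0,0,0],[0.02,0,0,0,0,0,0],[0,0,0,0,0,0,0]]]'

```text
t: 8.22
ee_pos: [422.1, -11.5, 347.1]
orientation: [0.132, -3.138, -0.0]
ft_force: [0.1, -0.4, 0.5]
width: 0.4
grasp_force: 0.3
```

Request:
step_arm --targets '[[[0.02,0,0,0,0,0,0],[0.02,0,0,0,0,0,0],[0.02,0,0,0,0,0,0],[0,0,0,0,0,0,0],[0,0,0,0,0,0,0]]]'

```text
t: 8.85
ee_pos: [425.2, -11.8, 347.2]
orientation: [-0.131, 3.139, -0.0]
ft_force: [-3.0, -0.3, 2.5]
width: 0.5
grasp_force: 1.5
```

Request:
step_arm --targets '[[[0.02,0,0,0,0,0,0],[0.02,0,0,0,0,0,0],[0,0,0,0,0,0,0],[0,0,0,0,0,0,0],[0,0,0,0,0,0,0]]]'

```text
t: 9.48
ee_pos: [427.0, -11.8, 347.1]
orientation: [0.131, -3.138, 0.0]
ft_force: [-6.0, 0.4, 3.2]
width: 0.6
grasp_force: 2.6
```

Request:
step_arm --targets '[[[0.01,0,0,0,0,0,0],[0.01,0,0,0,0,0,0],[0,0,0,0,0,0,0],[0,0,0,0,0,0,0],[0,0,0,0,0,0,0]]]'

```text
t: 10.1
ee_pos: [427.6, -11.8, 347.0]
orientation: [0.131, -3.137, -0.0]
ft_force: [-7.8, -1.1, 4.9]
width: 0.5
grasp_force: 3.7
```

The middle lever is locked at 7.8 N. I'll back off and go to the right lever.

Request:
step_arm --targets '[[[-0.22,-0.016,0,0,0,0,0],[0.07,-0.8,0,0,0,0,0],[0.07,-0.8,0,0,0,0,0],[0,0,0,0,0,0,0],[0.04,0,0,0,0,0,0]]]'

```text
t: 10.72
ee_pos: [426.1, -92.5, 347.2]
orientation: [-0.129, 3.138, 0.0]
ft_force: [0.6, 0.2, 0.4]
width: 0.5
grasp_force: 0.0
```

Request:
step_arm --targets '[[[0.04,0,0,0,0,0,0],[0.02,0,0,0,0,0,0],[0.02,0,0,0,0,0,0],[0.02,0,0,0,0,0,0],[0,0,0,0,0,0,0]]]'

```text
t: 11.35
ee_pos: [430.8, -92.4, 347.0]
orientation: [0.131, -3.137, -0.001]
ft_force: [-3.1, 1.1, 1.5]
width: 0.4
grasp_force: 1.4
```

Request:
step_arm --targets '[[[0.02,0,0,0,0,0,0],[0.02,0,0,0,0,0,0],[0.02,0,0,0,0,0,0],[0,0,0,0,0,0,0],[0,0,0,0,0,0,0]]]'

```text
t: 11.98
ee_pos: [434.3, -92.7, 347.2]
orientation: [-0.131, 3.138, -0.0]
ft_force: [-2.6, 1.2, 1.0]
width: 0.6
grasp_force: 1.1
```

Request:
step_arm --targets '[[[0.02,0.002,0,0,0,0,0],[0.02,0.002,0,0,0,0,0],[0.02,0.002,0,0,0,0,0],[0,0,0,0,0,0,0],[0,0,0,0,0,0,0]]]'

```text
t: 12.6
ee_pos: [437.3, -92.3, 347.2]
orientation: [-0.131, 3.138, -0.0]
ft_force: [-1.9, 0.9, 2.4]
width: 0.6
grasp_force: 0.9
```

Request:
step_arm --targets '[[[0.02,0.002,0,0,0,0,0],[0.02,0.002,0,0,0,0,0],[0.02,0.002,0,0,0,0,0],[0.02,0.002,0,0,0,0,0],[0.02,0.002,0,0,0,0,0]]]'

```text
t: 13.22
ee_pos: [442.3, -91.8, 347.2]
orientation: [-0.131, 3.139, -0.0]
ft_force: [-2.4, -0.2, 2.2]
width: 0.6
grasp_force: 1.2
```

Request:
step_arm --targets '[[[0.04,0.003,0,0,0,0,0],[0.1,0.008,0,0,0,0,0],[0.1,0.008,0,0,0,0,0],[0.1,0.008,0,0,0,0,0],[0.1,0.008,0,0,0,0,0]]]'

```text
t: 13.85
ee_pos: [464.7, -90.0, 347.2]
orientation: [-0.131, 3.139, -0.0]
ft_force: [-1.7, 0.1, 0.4]
width: 0.2
grasp_force: 0.8
```

Request:
step_arm --targets '[[[0.1,0.008,0,0,0,0,0],[0.1,0.008,0,0,0,0,0],[0.1,0.008,0,0,0,0,0],[0.1,0.008,0,0,0,0,0],[0.1,0.008,0,0,0,0,0]]]'

```text
t: 14.48
ee_pos: [489.3, -88.0, 346.9]
orientation: [0.131, -3.138, -0.0]
ft_force: [-3.4, -0.3, -1.6]
width: 0.1
grasp_force: 1.2
```

Request:
step_arm --targets '[[[0.1,0.008,0,0,0,0,0],[0.06,0.005,0,0,0,0,0],[0.04,0.003,0,0,0,0,0],[0.02,0.002,0,0,0,0,0],[0,0,0,0,0,0,0]]]'

```text
t: 15.1
ee_pos: [500.3, -87.2, 347.3]
orientation: [-0.131, 3.138, -0.0]
ft_force: [-2.1, -0.5, -1.2]
width: 0.8
grasp_force: 0.9
```

Request:
step_arm --targets '[[[-0.8,-0.067,0,0,0,0,0],[-0.84,-0.07,0,0,0,0,0],[-0.07,0.8,0,0,0,0,0],[-0.07,0.8,0,0,0,0,0],[0,0,0,0,0,0,0]]]'

```text
t: 15.72
ee_pos: [411.4, -12.5, 347.8]
orientation: [-0.135, 3.136, 0.0]
ft_force: [0.5, -0.8, -0.5]
width: 0.4
grasp_force: 0.0
```

Request:
step_arm --targets '[[[0.12,0.01,0,0,0,0,0],[0.08,0.006,0,0,0,0,0],[0.04,0.002,0,0,0,0,0],[0.02,0.002,0,0,0,0,0],[0.02,0.002,0,0,0,0,0]]]'

```text
t: 16.35
ee_pos: [425.2, -13.1, 347.1]
orientation: [0.13, -3.139, -0.0]
ft_force: [-0.7, 0.7, -0.1]
width: 0.3
grasp_force: 0.0
```

Request:
step_arm --targets '[[[0.02,0.002,0,0,0,0,0],[0.02,0.002,0,0,0,0,0],[0.02,0.002,0,0,0,0,0],[0,0,0,0,0,0,0],[0,0,0,0,0,0,0]]]'

```text
t: 16.98
ee_pos: [428.0, -12.5, 347.1]
orientation: [0.131, -3.138, -0.0]
ft_force: [-4.0, -0.1, 2.1]
width: 0.8
grasp_force: 1.6
```

Request:
step_arm --targets '[[[0.02,0.002,0,0,0,0,0],[0.02,0.002,0,0,0,0,0],[0,0,0,0,0,0,0],[0,0,0,0,0,0,0],[0,0,0,0,0,0,0]]]'

```text
t: 17.6
ee_pos: [430.3, -12.4, 347.2]
orientation: [-0.131, 3.138, -0.0]
ft_force: [-0.3, 0.7, 0.6]
width: 0.2
grasp_force: 0.8
```

Request:
step_arm --targets '[[[0.02,0.002,0,0,0,0,0],[0.02,0.002,0,0,0,0,0],[0.04,0.003,0,0,0,0,0],[0.04,0.003,0,0,0,0,0],[0.04,0.003,0,0,0,0,0]]]'

```text
t: 18.23
ee_pos: [438.4, -11.7, 347.2]
orientation: [-0.131, 3.139, -0.0]
ft_force: [-2.8, 0.5, 1.6]
width: 0.7
grasp_force: 1.2
```

Request:
step_arm --targets '[[[0.1,0.008,0,0,0,0,0],[0.1,0.008,0,0,0,0,0],[0.1,0.008,0,0,0,0,0],[0.1,0.008,0,0,0,0,0],[0.1,0.008,0,0,0,0,0]]]'

```text
t: 18.85
ee_pos: [463.6, -9.7, 347.2]
orientation: [-0.131, 3.139, -0.0]
ft_force: [-2.5, -0.4, 2.0]
width: 0.2
grasp_force: 1.4
```

Request:
step_arm --targets '[[[0.1,0.008,0,0,0,0,0],[0.1,0.008,0,0,0,0,0],[0.1,0.008,0,0,0,0,0],[0.1,0.008,0,0,0,0,0],[0.1,0.008,0,0,0,0,0]]]'

```text
t: 19.48
ee_pos: [488.2, -7.7, 346.8]
orientation: [0.131, -3.138, 0.0]
ft_force: [-2.1, 0.0, -2.8]
width: 0.2
grasp_force: 1.3
```

Request:
step_arm --targets '[[[0.06,0.005,0,0,0,0,0],[0.04,0.003,0,0,0,0,0],[0.02,0.002,0,0,0,0,0],[0,0,0,0,0,0,0],[0,0,0,0,0,0,0]]]'

```text
t: 20.1
ee_pos: [494.2, -7.2, 347.3]
orientation: [-0.131, 3.138, -0.0]
ft_force: [-1.4, -0.0, -0.9]
width: 0.4
grasp_force: 0.8
```

Request:
step_arm --targets '[[[-0.2,-0.017,0,0,0,0,0],[0,0,0.7,0,0,0,0],[0,0,0.6,0,0,0,0],[0.47,-0.35,0,0,0,0,0],[0.8,-0.6,0,0,0,0,0]]]'

```text
t: 20.72
ee_pos: [547.6, -55.5, 413.5]
orientation: [-0.133, 3.136, -0.0]
ft_force: [1.0, 0.5, -0.8]
width: 0.8
grasp_force: 0.0
```

Request:
step_arm --targets '[[[0.8,-0.6,0,0,0,0,0],[0.75,-0.53,0,0,0,0,0],[0,0,0,0,0,0,0],[0,0,0,0,0,0,0],[0,0,0,0,0,0,0]]]'

```text
t: 21.35
ee_pos: [624.2, -111.4, 412.3]
orientation: [0.132, -3.138, -0.0]
ft_force: [0.2, -0.0, 0.6]
width: 0.4
grasp_force: 0.0
```

Run:
```python
from h import *
o=readout.get_obs();print(o['t'],o['ee_pos'])
d=snap('scene','s1.png');snap('wrist','w1.png')
red(np.load('pics/s1.png.npz'),175,15)
d=np.load('pics/s1.png.npz');a=.084
for y in(80,0,-80):
  for th in(.8,.9,1.):
    x=-60+80*np.sin(th-.5);z=105+80*np.cos(th-.5)
    p=d['K']@d['E'][:3]@np.array([545.9+x*np.cos(a)-y*np.sin(a),-2+x*np.sin(a)+y*np.cos(a),z,1]);print(y,th,(p[:2]/p[2]).round(1))
cv2.imwrite('pics/c1.png',cv2.resize(cv2.imread('pics/s1.png')[120:290,170:400],None,fx=3,fy=3))
```

```text
21.35 [ 624.20504116 -111.35935246  412.30196016]
[282.7 221.1] [     0      0    560    420 126785] [648.3 -19.7 175. ]
[251.2 146.5] [243 145  17   4  38] [415. -66. 175.]
[197.7 154.3] [195 152   6   5  24] [ 425.7 -189.7  175. ]
[217.3 155.7] [214 152   8   8  19] [ 436.4 -145.3  175. ]
[210.3 158.3] [206 156   9   6  20] [ 442.9 -161.2  175. ]
[258.5 163. ] [246 159  25   9 101] [472.2 -54.  175. ]
[199.1 160.8] [196 160   8   3  19] [ 447.9 -186.5  175. ]
[318.5 169.1] [313 164  12  11 104] [509.   76.6 175. ]
[282.6 173.9] [277 169  12  11 108] [513.9  -4.2 175. ]
[246.7 179.8] [241 174  12  12  95] [521.7 -83.9 175. ]
[207.3 212.7] [204 202   8  22  95] [ 606.3 -170.9  175. ]
[ 80.  340.9] [ 46 308  70  63 598] [ 865.9 -388.6  175. ]
[  3.4 397. ] [  0 395   7   5  21] [ 948.2 -493.5  175. ]
80 0.8 [317.3 165.2]
80 0.9 [318.1 168.4]
80 1.0 [318.8 171.8]
0 0.8 [281.9 170.6]
0 0.9 [282.6 173.8]
0 1.0 [283.3 177.2]
-80 0.8 [245.9 176. ]
-80 0.9 [246.5 179.3]
-80 1.0 [247.1 182.7]
```

View pics/c1.png

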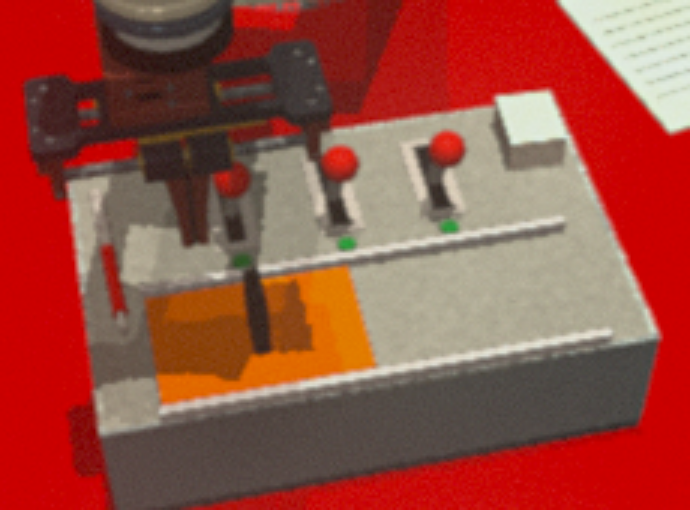

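The crop shows all three knobs over, each at about 0.9 rad: (246.7,179.8), (282.6,173.9) and (318.5,169.1) in the scene image. The black fin stands left of the hatch centre with the fingers clear beside it. I'll descend and push it.

Request:
step_arm --targets '[[[0,0,-0.8,0,0,0,0],[0,0,-0.7,0,0,0,0],[0,0,-0.4,0,0,0,0],[0,0,0,0,0,0,0],[0,0.1,0,0,0,0,0]]]'

```text
t: 22.08
ee_pos: [625.7, -107.2, 318.5]
orientation: [-0.13, 3.137, -0.001]
ft_force: [0.2, 0.2, -0.1]
width: 0.2
grasp_force: 0.0
```

Request:
step_arm --targets '[[[-0.01,0.1,0,0,0,0,0],[-0.01,0.1,0,0,0,0,0],[-0.01,0.06,0,0,0,0,0],[-0.01,0.06,0,0,0,0,0],[0,0.04,0,0,0,0,0]]]'

```text
t: 22.7
ee_pos: [623.1, -89.1, 317.3]
orientation: [0.131, -3.139, 0.001]
ft_force: [-1.2, -2.4, 1.1]
width: 0.5
grasp_force: 0.8
```

Request:
step_arm --targets '[[[-0.005,0.06,0,0,0,0,0],[-0.01,0.1,0,0,0,0,0],[-0.013,0.16,0,0,0,0,0],[-0.013,0.16,0,0,0,0,0],[-0.013,0.16,0,0,0,0,0]]]'

```text
t: 23.32
ee_pos: [620.4, -56.4, 317.1]
orientation: [0.131, -3.139, -0.0]
ft_force: [-0.2, -1.9, 0.9]
width: 0.0
grasp_force: 0.9
```

Request:
step_arm --targets '[[[-0.013,0.16,0,0,0,0,0],[-0.013,0.16,0,0,0,0,0],[-0.013,0.16,0,0,0,0,0],[-0.013,0.16,0,0,0,0,0],[-0.013,0.16,0,0,0,0,0]]]'

```text
t: 23.95
ee_pos: [617.1, -16.5, 317.1]
orientation: [0.131, -3.139, -0.0]
ft_force: [-1.4, -2.0, 0.6]
width: 0.6
grasp_force: 0.9
```

Request:
step_arm --targets '[[[-0.013,0.16,0,0,0,0,0],[-0.013,0.16,0,0,0,0,0],[-0.013,0.16,0,0,0,0,0],[-0.01,0.1,0,0,0,0,0],[-0.01,0.08,0,0,0,0,0]]]'

```text
t: 24.58
ee_pos: [614.3, 16.3, 317.2]
orientation: [-0.131, 3.139, 0.0]
ft_force: [0.2, -2.1, -1.2]
width: 0.3
grasp_force: 0.8
```

Next I'll ease on to the end stop in small steps.

Request:
step_arm --targets '[[[-0.005,0.06,0,0,0,0,0],[-0.005,0.06,0,0,0,0,0],[-0.003,0.04,0,0,0,0,0],[-0.003,0.04,0,0,0,0,0],[0,0,0,0,0,0,0]]]'

```text
t: 25.2
ee_pos: [613.5, 26.1, 317.2]
orientation: [-0.131, 3.139, 0.0]
ft_force: [-1.1, -0.3, 0.5]
width: 0.1
grasp_force: 0.1
```

Request:
step_arm --targets '[[[0,0.04,0,0,0,0,0],[0,0.04,0,0,0,0,0],[0,0.02,0,0,0,0,0],[0,0,0,0,0,0,0],[0,0,0,0,0,0,0]]]'

```text
t: 25.82
ee_pos: [613.6, 31.0, 317.2]
orientation: [-0.131, 3.138, 0.0]
ft_force: [0.3, -0.2, 0.2]
width: 0.2
grasp_force: 0.1
```

Request:
step_arm --targets '[[[0,0.02,0,0,0,0,0],[0,0.02,0,0,0,0,0],[0,0.02,0,0,0,0,0],[0,0,0,0,0,0,0],[0,0,0,0,0,0,0]]]'

```text
t: 26.45
ee_pos: [613.5, 34.0, 317.2]
orientation: [-0.131, 3.139, 0.0]
ft_force: [0.2, -1.2, -0.3]
width: 1.0
grasp_force: 0.4
```

Request:
step_arm --targets '[[[0,-0.4,0,0,0,0,0],[0,0,0.8,0,0,0,0],[0,0,0.9,0,0,0,0],[0,-0.9,0.5,0,0,0,0],[0,-0.9,0,0,0,0,0]]]'

```text
t: 27.08
ee_pos: [614.0, -77.9, 430.1]
orientation: [-0.132, 3.133, -0.002]
ft_force: [1.0, 0.0, -0.6]
width: 0.4
grasp_force: 0.0
```

Run:
```python
from h import *
o=readout.get_obs();print(o['t'],o['ee_pos'],o['ft_force'])
snap('scene','s2.png')
red(np.load('pics/s2.png.npz'),175,90)
d=np.load('pics/s2.png.npz');a=.084
for h in(0,.112,.13):
    x=70;y=-80+h*1000
    for z in(115,165):
      p=d['K']@d['E'][:3]@np.array([545.9+x*np.cos(a)-y*np.sin(a),-2+x*np.sin(a)+y*np.cos(a),z,1]);q=p[:2]/p[2];print(h,z,q.round(1),((q-[170,120])*3).round())
cv2.imwrite('pics/c2.png',cv2.resize(cv2.imread('pics/s2.png')[120:290,170:400],None,fx=3,fy=3))
```

```text
27.075 [613.97720425 -77.89147747 430.11961171] [ 0.99082714  0.00993846 -0.56258436]
[281.1 219.7] [     0      0    560    420 128185] [644.1 -22.3 175. ]
[275.4 150.6] [263 146  25   9 109] [436.2 -11.9 175. ]
[277.5 159.9] [265 156  26   9 145] [467.8 -10.5 175. ]
[222.4 168.5] [208 164  35  10 184] [ 479.6 -135.2  175. ]
[318.4 169.1] [313 164  12  11 106] [509.   76.3 175. ]
[282.8 174.2] [277 169  12  12 106] [514.6  -3.9 175. ]
[207.4 212.6] [204 202   8  22  93] [ 606.  -170.6  175. ]
[269.7 237.9] [266 230   9  16  92] [687.6 -49.9 175. ]
[241.  242.9] [237 235   9  16  95] [ 692.9 -106.7  175. ]
[250.7 241.2] [247 234   9  16  95] [691.2 -87.5 175. ]
[231.2 244.6] [228 237   8  16  98] [ 694.7 -125.9  175. ]
[ 80.  340.9] [ 46 308  70  63 595] [ 866.1 -388.7  175. ]
0 115 [255.5 232.5] [256. 337.]
0 165 [254.2 217.3] [253. 292.]
0.112 115 [306.5 224. ] [410. 312.]
0.112 165 [307.1 208.8] [411. 266.]
0.13 115 [314.6 222.7] [434. 308.]
0.13 165 [315.4 207.4] [436. 262.]
```

View pics/c2.png

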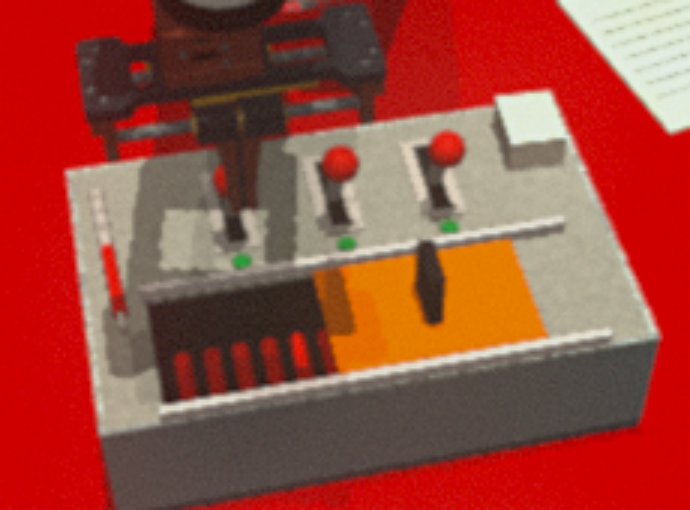

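The crop shows the well bared with the pens visible. The fin is at crop column ~430, which puts the hatch at about 0.124 m or more. The levers are still over and the arm is clear.

```bash
python3 -c "
from workcell import ctrl
print(ctrl.close_job())"
```

```text
the job is handed in; nothing more can be done
None
```

Job handed in at about 27 s: all three levers are thrown (order left, right, middle; each about 0.9 rad), the hatch is open by about 124 mm, and the arm is clear; no verdict was returned.

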